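# Put the slide-making kit back in its holders

## Robot

A 6-joint arm with a two-finger parallel gripper is mounted at the origin on the work surface. World frame = base frame: x ahead of the robot, y to its left, z up, the work surface at z = 0. Lengths are in m, angles in rad, forces in N, time in s.
With the tool pointing down it reaches from about 0.35 to 0.925 m from the base axis. Payload 6.4 kg.
Tool frame: the origin (TCP) lies midway between the tips of the shut fingers; the grasp point (between the pads) lies 19 mm behind it (robot.tcp_to_grasp is the distance from the TCP to the grasp point, in m); z points along the fingers, y is the line along which they close (so a half turn about z gives the same grasp; the last joint's range is limited). The gripper opens to 85 mm and grips with 20 to 120 N. Pads are 22 mm wide; open, the fingers measure 114 mm over their backs; the gripper's body (76 mm by 85 mm) begins 54 mm behind the grasp point. The pads swing forward as they close: fully open they stand 13 mm farther back than shut.
Start: joints at [-1.465, 0.245, 1.558, -0, 1.339, -0.174], TCP at [0.18, -0.625, 0.231] pointing down, gripper open.
Joint ranges: [-3.13, 3.13], [-1.02, 2.26], [0.13, 2.54], [-0.95, 4.09], [0.21, 2.88], [-2.74, 2.74]. Speed limits (rad/s): [2.57, 2.57, 3.14, 3.14, 3.14, 3.14].

## Interface

Orientations are given as a unit quaternion [x, y, z, w].
In Python, from workcell import robot, cams, workorder gives the robot as it stands.
- The arm moves only by the tool jog_arm, never from a script. Its argument "series" is text: rows parted by semicolons, each of 5 numbers parted by spaces: the opening, from 0 (shut) to 1 (fully open), then the shift along the tool's x, y, z in mm, then the turn about the tool's z in units of 6 degrees (1.0 is 6 degrees). In form: grip dx dy dz twist; .... A call has 1 to 5 rows; each row shifts and turns the commanded pose from where the row before left it, along the tool's axes as they then stand; what a row does not reach is not made up. A row lasts 1/8 s, in which the tool goes at most 62.5 mm and 10.7 degrees, less where a joint would pass 70% of its speed; a pose out of reach is approached as far as the arm can. A call with a gripper value outside its range is refused whole. The fingers move at their own pace and stop on an object; "newtons" is the grip in N (left out, the last holds). Time passes only in rows, so rows that do not move let the fingers close. It gives the time, the measured TCP pose, the force, the opening and the grip force at its end, in the units of the state.
- robot.sense(): the state, without advancing time (a new reading comes with each control period).
- cams.capture(name): name is "side" or "top" or "wrist"; returns (picture, depth): 420x560x3 uint8, red, green, blue; 420x560 float32, m along the optical axis (not along the pixel's ray), 0 where there is no reading.
- cams.calibration(name): a dict with "fov_y" (degrees; the focal length in pixels is half the picture's height over the tangent of half this angle, whatever the lens; pixels are square), "cx", "cy" (the principal point, pixels), "D" ([k1, k2, p1, p2, k3] as OpenCV has them; the pictures are not rectified), "rvec" (rotation vector, rad) and "tvec" (3), from world to camera coordinates, as OpenCV has them; the wrist camera has in their place "tool_from_camera" (4x4, takes a point from camera to tool coordinates, whose origin is the TCP and whose axes are the flange's). Camera axes: x right, y down, z forward; pixel columns grow to the right and rows downward; lengths in m; the calibration is good to about 2 mm. A picture is of the moment at which its call begins: read the wrist's pose just before it. calibration takes no time and is no camera call.
- workorder.job_done(): hands the job in; it is judged then, once.
The state is a dict: "clock": time; "joints": joint angles; "qvel": joint speeds; "tau": joint torques, N m; "ee_pos": TCP position; "eef_rot": TCP orientation; "force": force on the tool from outside, world axes, zero at the start; "wrist_torque": the same for the moment, N m; "finger_gap": finger opening in m; "finger_force": force on a finger pad.
Only numpy, scipy, OpenCV 4.12 (cv2) and the standard library are available. Lean on these libraries where they do the work, as an engineer would, in place of code of your own. Each camera call takes 0.05 s, during which the arm holds its last target. There are 200 camera calls.

## Task

Put the microscope eyepiece, the dropper bottle, the slide box and the cover slip box away, each into the blue holder whose recess matches it in shape and size: eyepiece in the small round one, bottle in the large round one, slide box in the long one, cover slip box in the square one. Stand each upright and flat on the floor of its recess and set it down gently, without dropping it. Leave the glass beaker and the stack of glass dishes where they are.

Things in the scene. Friction and masses are not known exactly. Their poses are not given: they have to be found in the camera images.
- eyepiece: microscope eyepiece standing upright: black body, diameter 30, from height 0 to 38 mm, with a thin steel band; above it a silver barrel, diameter 23, up to 58 mm. Loose, about 80 g. Origin: centre of its underside; z up.
- dropper: amber dropper bottle with a white paper label and a white nozzle, standing upright: round body of diameter 46 mm and straight sides up to 42 mm, then a shoulder and a nozzle of diameter 20 and less, up to 72 mm. Loose, about 70 g. Origin: centre of its underside; z up.
- slide_box: long grey plastic box of microscope slides, closed (lid and base are one rigid piece), with a black seam and a paper label on top: 86 (x) by 40 (y) by 32 mm high. Loose, about 140 g. Origin: centre of its underside; x along its long side, z up. Stands at a random yaw.
- cover_box: small square grey plastic box of cover slips, closed (one rigid piece), with a black seam and a paper label on top: 42 by 42 by 28 mm high. Loose, about 60 g. Origin: centre of its underside; x and y along its sides, z up. Stands at a random yaw.
- holder_small_round: the eyepiece's holder: small blue round tray fixed to the bench, outer diameter 54, recess diameter 44; recess floor 3 mm and rim 10 mm above the bench. Origin: centre of its underside, at bench height; z up.
- holder_large_round: the dropper bottle's holder: larger blue round tray fixed to the bench, outer diameter 70, recess diameter 60; recess floor 3 mm and rim 10 mm above the bench. Origin: centre of its underside, at bench height; z up.
- holder_long: the slide box's holder: long blue rectangular tray fixed to the bench, outer 110 (x) by 64 (y), recess 100 (x) by 54 (y) mm; recess floor 3 mm and rim 10 mm above the bench. Origin: centre of its underside, at bench height; x along its long side, z up. Stands at a random yaw.
- holder_square: the cover slip box's holder: square blue tray fixed to the bench, outer 66 by 66, recess 56 by 56 mm; recess floor 3 mm and rim 10 mm above the bench. Origin: centre of its underside, at bench height; x and y along its sides, z up. Stands at a random yaw.
- beaker: bystander: open glass beaker, diameter 68 at the rim, 80 mm high, standing loose among the things. Origin: centre of its underside; z up.
- petri: bystander: stack of three covered glass dishes (one rigid piece), diameter 88, 42 mm high, standing loose among the things. Origin: centre of its underside; z up.
Things that resemble listed ones, but are neither listed nor needed, are in the scene too. Leave any green or yellow look-alike of the eyepiece alone.

How it is judged:
By the outcome, as a careful person would: the job done as asked, in the order asked, and still so for the second after the job is handed in, with the robot touching nothing.
It also fails if it takes over 112 s, if anything falls off the work surface, if the arm or the gripper's body presses on something with over 40 N, if the wrist force passes 120 N, or if a joint passes its speed limit or range.

## Working session

There is one attempt and no reset: what is moved stays moved. The work goes in short steps, Python scripts to look and compute and a tool call to move; the robot and the scene stay as the last step left them, time stands still between calls to the robot, and variables do not carry over. Pictures are saved under pics/ and viewed, at most 14 in all, crops included, and the job is handed in when it is done.

Besides the shell and the picture viewer there is one more tool, called after ">>>" in YAML: its name, and indented under it one key for each argument. jog_arm: Moves the arm, as the interface text tells. Its arguments: {"type":"object","properties":{"series":{"type":"string"},"newtons":{"type":"number"}},"required":["series"]}

```bash
ls; mkdir -p pics
python3 - <<'E'
from workcell import robot,cams,workorder
import cv2
for n in("top","side"):
    p,d=cams.capture(n); cv2.imwrite(f"pics/{n}0.png",cv2.resize(p[:,:,::-1],(784,588),interpolation=cv2.INTER_CUBIC))
    import numpy as np; np.savez(f"{n}0.npz",p=p,d=d); print(n,cams.calibration(n),d.min(),d.max())
print(robot.sense()); print(cams.calibration("wrist"))
E
```

```text
pics
top {'fov_y': 53.99230431928563, 'cx': 283.07968214380816, 'cy': 212.03287662479335, 'D': array([0.02426539, 0.        , 0.        , 0.        , 0.        ]), 'rvec': array([ 2.17236553, -2.1341085 ,  0.17868659]), 'tvec': array([-0.01937794,  0.53658788,  1.01012161])} 0.0 2.0412838
side {'fov_y': 53.0643434193245, 'cx': 286.9388182435781, 'cy': 209.12317109468609, 'D': array([-0.08666983,  0.        ,  0.        ,  0.        ,  0.        ]), 'rvec': array([ 0.27251307, -2.89914553,  1.04276816]), 'tvec': array([0.53176719, 0.09762449, 1.00563849])} 0.0 3.217374
{'clock': 0.1, 'joints': array([-1.46509217e+00,  2.45756066e-01,  1.55891428e+00,  2.70928153e-05,
        1.33869095e+00, -1.74119306e-01]), 'qvel': array([ 0.00083865,  0.00071732, -0.00227766,  0.00046566, -0.00060641,
        0.00045597]), 'tau': array([-5.01943614e-04, -4.30672359e+01, -3.27128792e+01, -1.44309988e-04,
        2.84913331e-03,  3.96831538e-06]), 'ee_pos': array([ 0.17946672, -0.6242056 ,  0.23027103]), 'eef_rot': array([ 9.90228359e-01,  1.39452557e-01,  4.34172552e-05, -8.83352817e-04]), 'force': array([-0.0832211 ,  0.60968798, -0.48514418]), 'wrist_torque': array([-0.0168624 ,  0.06019142, -0.07473005]), 'finger_force': 0.0, 'finger_gap': 0.08513820991167312}
{'fov_y': 67.39737920024224, 'cx': 281.3494252494756, 'cy': 211.8599891466505, 'D': array([-0.06195032,  0.        ,  0.        ,  0.        ,  0.        ]), 'tool_from_camera': array([[-8.87709215e-04, -9.46599247e-01, -3.22411347e-01,
         8.33700833e-02],
       [ 9.99999367e-01, -6.17505190e-04, -9.40347505e-04,
        -9.86236013e-04],
       [ 6.91041560e-04, -3.22411978e-01,  9.46599197e-01,
        -1.42515231e-01],
       [ 0.00000000e+00,  0.00000000e+00,  0.00000000e+00,
         1.00000000e+00]])}
```

View pics/top0.png

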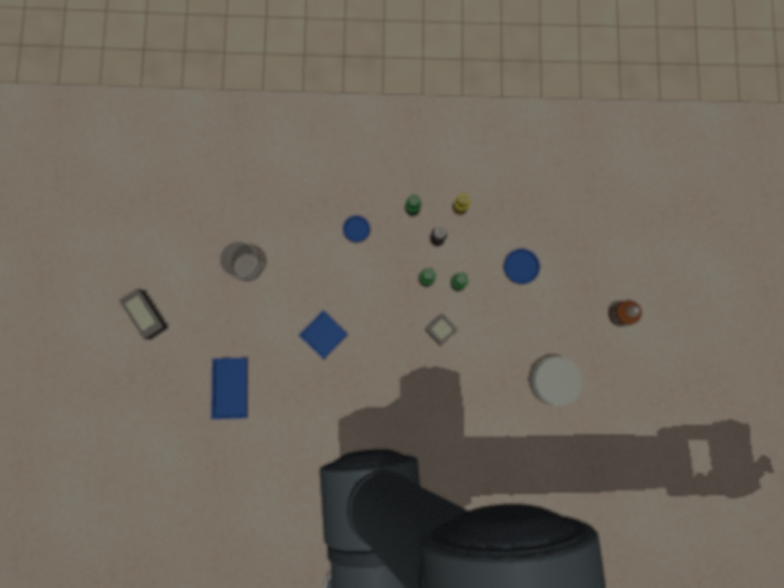

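View pics/side0.png

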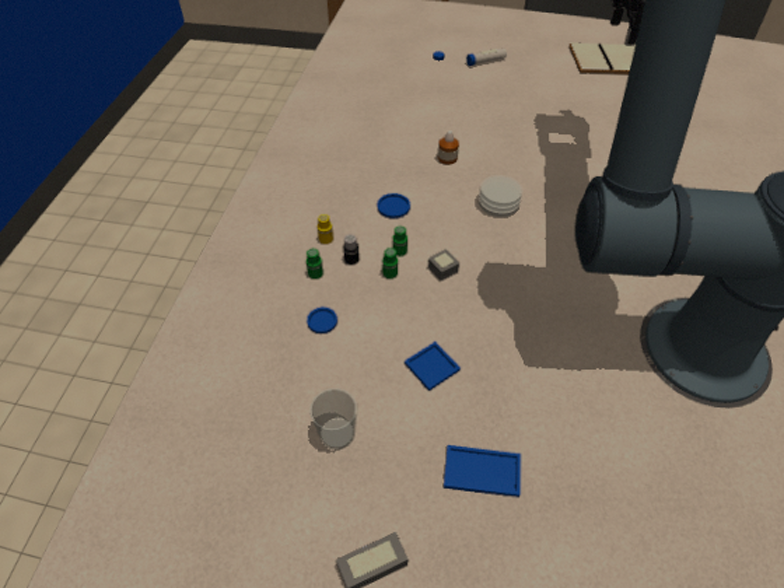

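Top view (784-px scale): eyepiece (438,236), the only black/silver one; green look-alikes (413,205), (427,277), (459,281), yellow (461,204). Dropper (627,312), slide box (144,314), cover box (441,329). Holders: small round (357,229), large round (521,266), long (230,388), square (323,334). Beaker (245,262), petri (556,380). The side view agrees.

```bash
cat > h.py <<'E'
import numpy as np,cv2
from workcell import robot,cams
from scipy.spatial.transform import Rotation as R
def cal(n,s=None):
    c=cams.calibration(n); f=210/np.tan(np.radians(c["fov_y"]/2))
    K=np.array([[f,0,c["cx"]],[0,f,c["cy"]],[0,0,1]])
    if n=="wrist":
        T=np.eye(4);T[:3,:3]=R.from_quat(s["eef_rot"]).as_matrix();T[:3,3]=s["ee_pos"];T=T@c["tool_from_camera"]
    else:
        W=np.eye(4);W[:3,:3]=cv2.Rodrigues(c["rvec"])[0];W[:3,3]=c["tvec"];T=np.linalg.inv(W)
    return K,c["D"],T
def rays(uv,K,D,T):
    n=cv2.undistortPoints(np.float64(uv).reshape(-1,1,2),K,D)[:,0]
    return np.c_[n,np.ones(len(n))]@T[:3,:3].T,T[:3,3]
def atz(uv,z,C):
    r,o=rays(uv,*C); return o+r*((z-o[2])/r[:,2])[:,None]
def cloud(d,C):
    v,u=np.mgrid[:420,:560]; r,o=rays(np.c_[u.ravel(),v.ravel()],*C)
    return (o+r*d.reshape(-1,1)).reshape(420,560,3)
def project(P,C):
    K,D,T=C;W=np.linalg.inv(T)
    return cv2.projectPoints(np.float64(P).reshape(-1,1,3),cv2.Rodrigues(W[:3,:3])[0],W[:3,3],K,D)[0][:,0]
def tri(uvs,Cs):
    A=np.zeros((3,3));b=np.zeros(3)
    for uv,C in zip(uvs,Cs):
        r,o=rays([uv],*C);r=r[0]/np.linalg.norm(r[0]);M=np.eye(3)-np.outer(r,r);A+=M;b+=M@o
    return np.linalg.solve(A,b)
E
python3 - <<'E'
from h import *
names=dict(eyepiece=(438,236),dropper=(627,312),slide=(144,314),cover=(441,329),hlong=(230,388),hsq=(323,334),hsm=(357,229),hlg=(521,266),petri=(556,380),beaker=(245,262),g1=(413,205),g2=(427,277),g3=(459,281),y=(461,204))
for n in("top","side"):
    z=np.load(n+"0.npz");C=cal(n);X=cloud(z["d"],C);p=z["p"];ok=z["d"]>0
    hsv=cv2.cvtColor(p,cv2.COLOR_RGB2HSV)
    print(n,"cam",C[2][:3,3].round(3))
    B=ok&(X[...,0]>.3)&(X[...,0]<.95)&(abs(X[...,1])<.75)
    tab=B&(abs(X[...,2])<.02);print("table z",np.median(X[tab][:,2]),X[tab][:,2].std())
    blue=((hsv[...,0]>105)&(hsv[...,0]<125)&(hsv[...,1]>150)&B).astype(np.uint8)
    k,l,s,c=cv2.connectedComponentsWithStats(blue)
    for i in range(1,k):
        if s[i,4]<100: continue
        cs=cv2.findContours((l==i).astype(np.uint8),0,1)[0][0][:,0]
        W=atz(cs,.01,C)[:,:2]
        print("blue",c[i].round(),s[i,4],cv2.minAreaRect((W*1000).astype(np.float32)),"zmed",np.median(X[l==i][:,2]).round(4))
    hi=(B&(X[...,2]>.015)&(X[...,2]<.12)).astype(np.uint8)
    k,l,s,c=cv2.connectedComponentsWithStats(hi)
    for i in range(1,k):
        if s[i,4]<40: continue
        Q=X[l==i]; zt=np.percentile(Q[:,2],95)
        top=Q[Q[:,2]>zt-.008]
        print("hi",(c[i]).round(),s[i,4],"zt",zt.round(4),cv2.minAreaRect((top[:,:2]*1000).astype(np.float32)))
E
```

```text
top cam [0.383 0.008 1.078]
table z 0.00047919442684585256 0.002353880849372125
blue [254. 163.] 206 ((670.3790893554688, 69.16839599609375), (41.04864501953125, 42.55139923095703), 1.2907135486602783) zmed 0.0037
blue [372. 190.] 397 ((605.0556640625, -244.9246826171875), (58.40540313720703, 59.5153694152832), 88.93258666992188) zmed 0.0029
blue [231. 239.] 474 ((469.61700439453125, 124.57989501953125), (55.48831558227539, 54.461246490478516), 46.45991134643555) zmed 0.0035
blue [164. 277.] 891 ((369.4305419921875, 289.5004577636719), (100.83292388916016, 55.68021011352539), 3.2315425872802734) zmed 0.0038
hi [330. 144.] 132 zt 0.0613 ((720.822265625, -129.65103149414062), (20.6496639251709, 21.13958740234375), 1.8009381294250488)
hi [295. 146.] 140 zt 0.061 ((715.9298095703125, -38.50118637084961), (22.672664642333984, 18.194673538208008), 0.38794663548469543)
hi [313. 168.] 128 zt 0.0613 ((654.7130737304688, -86.30146026611328), (20.29255485534668, 20.888254165649414), 1.72200345993042)
hi [170. 185.] 500 zt 0.0819 ((594.2198486328125, 270.79962158203125), (67.52197265625, 65.2250
[... 1899 characters left out ...]
555664, 23.640806198120117), 83.25545501708984)
hi [250. 177.] 167 zt 0.0586 ((655.4722290039062, -84.8536148071289), (18.222797393798828, 22.500764846801758), 12.032892227172852)
hi [224. 187.] 182 zt 0.0591 ((711.431396484375, -34.82746124267578), (21.103912353515625, 23.534408569335938), 37.04881286621094)
hi [316. 188.] 252 zt 0.03 ((480.9269104003906, -89.85508728027344), (43.925025939941406, 43.165008544921875), 43.41388702392578)
hi [239. 296.] 983 zt 0.0808 ((592.0125122070312, 271.5217590332031), (65.70431518554688, 67.72241973876953), 13.105656623840332)
hi [265. 401.] 1154 zt 0.0346 ((498.1968078613281, 452.0955810546875), (86.73632049560547, 41.04520797729492), 34.61249542236328)
```

```bash
cat > plan.py <<'E'
# usage: plan.py x y z(mm) psi(deg) [grip] [step mm] : rows from the present pose to the target, turning evenly
import sys
from h import *
s=robot.sense();M=R.from_quat(s["eef_rot"]).as_matrix();p=s["ee_pos"]*1000
psi=np.degrees(np.arctan2(M[1,0],M[0,0]))
a=[float(v) for v in sys.argv[1:]];t=np.array(a[:3]);dpsi=(a[3]-psi+180)%360-180
g=a[4] if len(a)>4 else 1;st=a[5] if len(a)>5 else 60
n=max(1,int(np.ceil(np.linalg.norm(t-p)/st)),int(np.ceil(abs(dpsi)/9)))
print("t",s["clock"],"pos",p.round(1),"psi",psi.round(2),"tilt",(M[:,2]).round(3),"n",n)
for i in range(n):
    q=np.radians(psi+dpsi*i/n);d=(t-p)/n
    print(f"{g:g} {d[0]*np.cos(q)+d[1]*np.sin(q):.1f} {d[0]*np.sin(q)-d[1]*np.cos(q):.1f} {-d[2]:.1f} {-dpsi/n/6:.3f};",end=" ")
print()
E
python3 plan.py 655 -86 180 0
```

```text
t 0.1 pos [ 179.5 -624.2  230.3] psi 16.03 tilt [-0.     0.002 -1.   ] n 12
1 50.5 -32.2 4.2 0.223; 1 49.7 -33.3 4.2 0.223; 1 48.9 -34.5 4.2 0.223; 1 48.1 -35.6 4.2 0.223; 1 47.3 -36.7 4.2 0.223; 1 46.4 -37.8 4.2 0.223; 1 45.5 -38.9 4.2 0.223; 1 44.6 -39.9 4.2 0.223; 1 43.6 -41.0 4.2 0.223; 1 42.7 -42.0 4.2 0.223; 1 41.7 -43.0 4.2 0.223; 1 40.7 -43.9 4.2 0.223;
```

>>> jog_arm:
  series: "1 50 -32 4 0.22; 1 50 -33 4 0.22; 1 49 -34 4 0.22; 1 48 -36 4 0.22; 1 47 -37 4 0.22"
  newtons: 40

```text
clock: 0.72
ee_pos: [0.3781, -0.3989, 0.2108]
eef_rot: [0.997, 0.082, -0.0, -0.0]
force: [0.6, -0.6, 0.1]
finger_gap: 0.0854
finger_force: 0.0
```

>>> jog_arm:
  series: "1 46 -38 4 0.22; 1 45 -39 4 0.22; 1 44 -40 4 0.22; 1 44 -41 4 0.22; 1 10 -10 0 0.22"

```text
clock: 1.35
ee_pos: [0.5447, -0.207, 0.1943]
eef_rot: [1.0, 0.026, -0.001, -0.001]
force: [-0.3, -0.2, 0.6]
finger_gap: 0.0855
finger_force: 0.0
```

```bash
python3 - <<'E'
from h import *
s=robot.sense();p,d=cams.capture("wrist");np.savez("w1.npz",p=p,d=d,pos=s["ee_pos"],rot=s["eef_rot"])
cv2.imwrite("pics/w1.png",cv2.resize(p[:,:,::-1],(784,588),interpolation=cv2.INTER_CUBIC))
print(s["qvel"].round(3))
E
python3 plan.py 655 -86 150 0
```

```text
[ 0.152  0.074 -0.089 -0.018  0.01   0.362]
t 1.4 pos [ 544.9 -207.   194.5] psi 2.99 tilt [-0.001  0.001 -1.   ] n 3
1 38.8 -38.3 14.8 0.166; 1 38.1 -39.0 14.8 0.166; 1 37.4 -39.7 14.8 0.166;
```

View pics/w1.png

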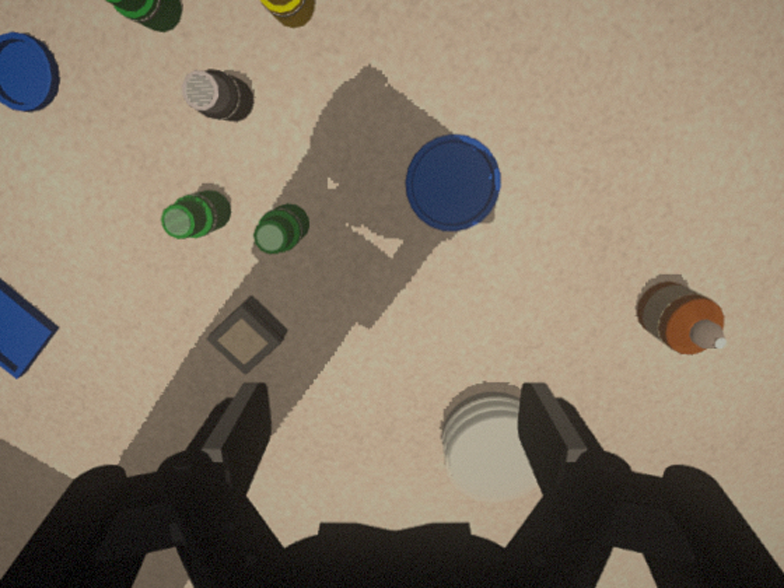

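The wrist view shows the eyepiece (silver top at 202,91; black body at 232,97), distinct from the green (193,218), (280,232), (150,10) and yellow (288,8) look-alikes. The large round holder is at (453,183), the cover box at (245,338) and the dropper at (690,318). I'll measure them from this third view.

```bash
cat > meas.py <<'E'
import sys
from h import *
def go(f):
    z=np.load(f);C=cal("wrist",dict(eef_rot=z["rot"],ee_pos=z["pos"]));X=cloud(z["d"],C);p=z["p"];ok=z["d"]>0
    hsv=cv2.cvtColor(p,cv2.COLOR_RGB2HSV);v=np.mgrid[:420,:560][0]
    blue=((hsv[...,0]>105)&(hsv[...,0]<125)&(hsv[...,1]>130)&ok).astype(np.uint8)
    k,l,s,c=cv2.connectedComponentsWithStats(blue)
    for i in range(1,k):
        if s[i,4]<300: continue
        cs=cv2.findContours((l==i).astype(np.uint8),0,1)[0][0][:,0]
        r=cv2.minAreaRect((atz(cs,.01,C)[:,:2]*1000).astype(np.float32))
        fl=l==i;q=X[fl];print("blue",c[i].round(),np.round(r[0],1),np.round(r[1],1),round(r[2],1),"floor,rim",np.percentile(q[:,2],[20,95]).round(4),"edge" if s[i,0]==0 or s[i,1]==0 or s[i,0]+s[i,2]==560 else "")
    hi=(ok&(X[...,2]>.018)&(X[...,2]<.1)&((v<270)|((hsv[...,2]>60)&(v<360)))).astype(np.uint8)
    k,l,s,c=cv2.connectedComponentsWithStats(hi)
    for i in range(1,k):
        if s[i,4]<200: continue
        Q=X[l==i];zt=np.percentile(Q[:,2],95);r=cv2.minAreaRect((Q[Q[:,2]>zt-.006][:,:2]*1000).astype(np.float32))
        print("hi",c[i].round(),"zt",zt.round(4),np.round(r[0],1),np.round(r[1],1),round(r[2],1))
if __name__=="__main__": go(sys.argv[1])
E
python3 meas.py w1.npz
```

```text
blue [17. 51.] [670.   63.5] [39.6 51.4] 80.6 floor,rim [0.0028 0.0108] edge
blue [312. 131.] [ 604.7 -234.3] [52.6 51.7] 43.4 floor,rim [0.0024 0.0102] 
blue [ 13. 239.] [463.9 120.4] [52.3 65.9] 47.9 floor,rim [0.0028 0.0108] edge
hi [102.   7.] zt 0.0555 [703.  -38.7] [ 2.5 12.6] 9.6
hi [204.   6.] zt 0.0448 [ 706.8 -129.2] [ 5.3 21.2] 1.7
hi [153.  67.] zt 0.0594 [655.1 -85.3] [22.5 22.6] 29.7
hi [137. 154.] zt 0.0591 [576.2 -64.7] [21.8 22.2] 2.4
hi [199. 165.] zt 0.0594 [ 568.7 -124.6] [21.6 22.3] 68.7
hi [490. 229.] zt 0.0679 [ 516.7 -428. ] [13.7 17.4] 63.6
hi [174. 241.] zt 0.0293 [480.2 -91.4] [42.5 43.9] 45.6
hi [348. 324.] zt 0.0426 [ 386.2 -290.5] [88.4 69.4] 22.4
```

>>> jog_arm:
  series: "1 39 -38 15 0.16; 1 38 -39 15 0.16; 0.75 37 -40 15 0.16; 0.75 0 0 30 0; 0.75 0 0 0 0"

```text
clock: 2.02
ee_pos: [0.6513, -0.0889, 0.1168]
eef_rot: [1.0, -0.0, -0.003, -0.001]
force: [-0.8, -1.0, 0.4]
finger_gap: 0.0639
finger_force: 0.0
```

```bash
python3 plan.py 655 -85.5 12 0 0.75
```

```text
t 2.025 pos [651.3 -88.9 116.8] psi -0.02 tilt [-0.007  0.002 -1.   ] n 2
0.75 1.8 -1.7 52.4 -0.002; 0.75 1.8 -1.7 52.4 -0.002;
```

>>> jog_arm:
  series: "0.75 2 -2 35 0; 0.75 1 -1 35 0; 0.75 0 0 15 0; 0.75 0 0 0 0; 0.75 0 0 0 0"

```text
clock: 2.65
ee_pos: [0.6579, -0.0872, 0.0374]
eef_rot: [1.0, -0.001, 0.002, 0.0]
force: [0.3, -0.2, -0.5]
finger_gap: 0.0641
finger_force: 0.0
```

```bash
python3 plan.py 655 -85.5 12 0 0.75
```

```text
t 2.65 pos [657.9 -87.2  37.4] psi -0.07 tilt [ 0.003 -0.001 -1.   ] n 1
0.75 -2.9 -1.7 25.4 -0.012;
```

>>> jog_arm:
  series: "0.75 -1 -1 12 0; 0.75 -1 0 10 0; 0.75 0 0 0 0; 0.75 0 0 0 0"

```text
clock: 3.15
ee_pos: [0.6547, -0.0855, 0.0132]
eef_rot: [1.0, -0.0, -0.0, -0.0]
force: [0.6, -0.5, 0.1]
finger_gap: 0.064
finger_force: 0.0
```

Settled at z 13 over the eyepiece; close.

>>> jog_arm:
  series: "0 0 0 0 0; 0 0 0 0 0; 0 0 0 0 0; 0 0 0 0 0; 0 0 0 0 0"

```text
clock: 3.78
ee_pos: [0.6551, -0.0856, 0.0138]
eef_rot: [1.0, -0.0, 0.0, 0.0]
force: [0.6, -1.0, 3.7]
finger_gap: 0.0276
finger_force: 39.5
```

>>> jog_arm:
  series: "0 0 0 -20 0; 0 0 0 -35 0; 0 0 0 -35 0; 0 2 -30 0 0; 0 3 -40 0 0"

```text
clock: 4.4
ee_pos: [0.66, -0.0155, 0.1051]
eef_rot: [1.0, -0.001, 0.001, 0.0]
force: [-0.3, 0.1, -1.9]
finger_gap: 0.0274
finger_force: 39.5
```

```bash
python3 - <<'E'
from h import *
s=robot.sense();p,d=cams.capture("wrist");np.savez("w2.npz",p=p,d=d,pos=s["ee_pos"],rot=s["eef_rot"])
cv2.imwrite("pics/w2.png",p[:,:,::-1]);print(s["qvel"].round(2),s["finger_gap"])
E
python3 meas.py w2.npz;python3 plan.py 670 70 60 0 0
```

```text
[ 0.51  0.03 -0.01  0.    0.01  0.49] 0.027405624028484902
blue [177. 199.] [671.3  70. ] [51.2 51.5] 34.1 floor,rim [0.0026 0.0105] 
blue [532. 269.] [ 603.3 -237.6] [67.3 54.3] 17.6 floor,rim [0.0022 0.01  ] edge
blue [173. 399.] [452.9 102.2] [10.1 74.1] 50.0 floor,rim [0.0056 0.0114] 
blue [ 13. 412.] [422.5 288.3] [21.  53.9] 7.4 floor,rim [0.0029 0.0105] edge
hi [450. 146.] zt 0.059 [ 717.7 -127.8] [22.9 22. ] 60.1
hi [314. 152.] zt 0.0592 [713.2 -36.4] [21.9 22.1] 31.0
hi [281. 246.] zt 0.0997 [670.3 -13.9] [11.1 28.3] 3.3
hi [415. 313.] zt 0.0456 [ 578.2 -128.7] [14.5  2.6] 64.0
t 4.45 pos [659.6 -10.1 104.5] psi 0.09 tilt [ 0.001  0.003 -1.   ] n 2
0 5.3 -40.0 22.2 0.007; 0 5.2 -40.0 22.2 0.007;
```

View pics/w2.png

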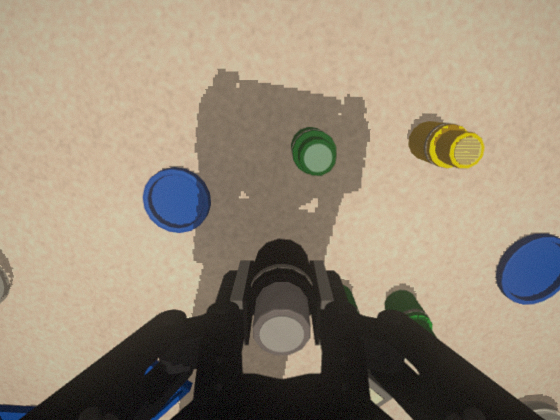

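The eyepiece is held upright (top at 281,330), and the small holder is at (177,199), measured at (671,70) mm.

>>> jog_arm:
  series: "0 5 -35 10 0; 0 4 -35 15 0; 0 1 -4 15 0; 0 0 0 0 0; 0 0 0 0 0"

```text
clock: 5.08
ee_pos: [0.6701, 0.0574, 0.0639]
eef_rot: [1.0, -0.001, 0.0, 0.0]
force: [0.7, 0.2, -0.0]
finger_gap: 0.0277
finger_force: 39.7
```

```bash
python3 plan.py 671 70 20 0 0
```

```text
t 5.075 pos [670.1  57.4  63.9] psi -0.11 tilt [ 0.001 -0.    -1.   ] n 1
0 0.9 -12.6 43.9 -0.019;
```

>>> jog_arm:
  series: "0 1 -13 14 0; 0 0 0 16 0; 0 0 0 12 0; 0 0 0 0 0; 0 0 0 0 0"

```text
clock: 5.7
ee_pos: [0.671, 0.0714, 0.0215]
eef_rot: [1.0, -0.0, 0.0, 0.0]
force: [0.2, 0.6, -0.7]
finger_gap: 0.0279
finger_force: 39.7
```

Contact expected at TCP z≈16.8; ease down.

>>> jog_arm:
  series: "0 0 0 2 0; 0 0 0 1.5 0; 0 0 0 0.7 0; 0 0 0 0 0; 0 0 0 0 0"

```text
clock: 6.32
ee_pos: [0.6708, 0.0715, 0.0172]
eef_rot: [1.0, -0.0, 0.0, 0.0]
force: [-0.9, -1.0, -1.1]
finger_gap: 0.0279
finger_force: 39.7
```

>>> jog_arm:
  series: "0 0 0 0.5 0; 0 0 0 0.3 0; 0 0 0 0 0"

```text
clock: 6.7
ee_pos: [0.6709, 0.0715, 0.0168]
eef_rot: [1.0, -0.0, 0.0, 0.0]
force: [-2.3, -0.5, 4.0]
finger_gap: 0.0276
finger_force: 39.8
```

>>> jog_arm:
  series: "0.5 0 0 0 0; 0.6 0 0 0 0; 0.6 0 0 0 0; 0.6 0 0 -15 0; 0.6 0 0 -40 0"

```text
clock: 7.32
ee_pos: [0.6691, 0.0716, 0.0702]
eef_rot: [1.0, -0.0, -0.002, -0.0]
force: [1.0, 0.0, 0.1]
finger_gap: 0.0514
finger_force: 0.0
```

>>> jog_arm:
  series: "0.6 0 0 -50 0; 1 0 30 -30 0; 1 -15 50 0 0; 1 -15 58 0 0; 1 -15 58 0 0"

```text
clock: 7.95
ee_pos: [0.6254, -0.126, 0.1529]
eef_rot: [1.0, -0.0, 0.001, 0.0]
force: [0.0, -0.1, -0.4]
finger_gap: 0.0856
finger_force: 0.0
```

```bash
python3 - <<'E'
from h import *
s=robot.sense();p,d=cams.capture("wrist");np.savez("w3.npz",p=p,d=d,pos=s["ee_pos"],rot=s["eef_rot"])
cv2.imwrite("pics/w3.png",p[:,:,::-1])
E
python3 meas.py w3.npz;python3 plan.py 516.5 -428.5 120 0 1
```

```text
blue [ 81. 151.] [671.6  66.3] [51.2 44.8] 7.7 floor,rim [0.0031 0.0109] 
blue [403. 216.] [ 605.1 -244.2] [67.2 66.9] 29.3 floor,rim [0.0023 0.0102] 
blue [ 62. 322.] [468.8 125.6] [64.6 65.6] 47.7 floor,rim [0.0027 0.0107] 
hi [285.  93.] zt 0.0593 [ 717.7 -128.3] [21.9 21.5] 1.0
hi [169. 100.] zt 0.0593 [713.4 -36.3] [22.6 22.1] 66.1
hi [ 47. 155.] zt 0.0622 [671.6  72. ] [23.2 21.7] 86.1
hi [215. 257.] zt 0.059 [576.6 -64.3] [22.4 22.4] 13.2
hi [281. 264.] zt 0.0588 [ 569.5 -124.4] [22.7 22.3] 9.9
hi [552. 301.] zt 0.0414 [ 511.5 -409.9] [29.7  6.3] 11.7
hi [250. 335.] zt 0.0291 [480.3 -91.2] [42.7 43.3] 44.5
t 8.0 pos [ 623.9 -132.8  152.8] psi -0.34 tilt [ 0.001 -0.004 -1.   ] n 6
1 -17.6 49.4 5.5 -0.009; 1 -17.7 49.4 5.5 -0.009; 1 -17.7 49.4 5.5 -0.009; 1 -17.8 49.3 5.5 -0.009; 1 -17.8 49.3 5.5 -0.009; 1 -17.9 49.3 5.5 -0.009;
```

View pics/w3.png

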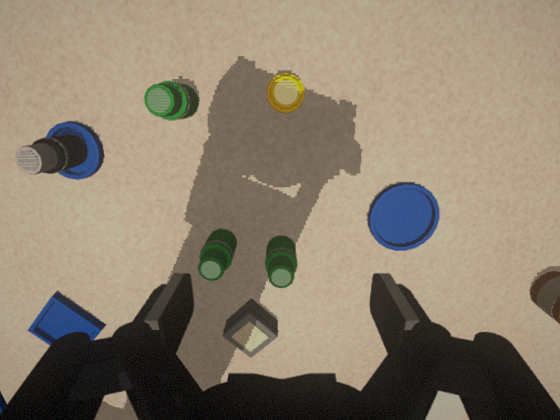

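The eyepiece stands in the small holder (top at 28,159; measured top 62 mm, i.e. 59+3). Next is the dropper.

>>> jog_arm:
  series: "1 -18 49 4 0; 1 -18 49 4 0; 1 -18 49 4 0; 1 -18 49 4 0; 1 -18 49 4 0"

```text
clock: 8.62
ee_pos: [0.5351, -0.371, 0.1325]
eef_rot: [1.0, -0.0, 0.001, 0.001]
force: [0.7, 0.1, 0.6]
finger_gap: 0.0852
finger_force: 0.0
```

>>> jog_arm:
  series: "1 -15 41 4 0; 1 0 0 0 0; 1 0 0 0 0"

```text
clock: 9.0
ee_pos: [0.5207, -0.41, 0.1279]
eef_rot: [1.0, -0.0, 0.0, 0.0]
force: [0.1, -0.0, -0.0]
finger_gap: 0.0856
finger_force: 0.0
```

```bash
python3 - <<'E'
from h import *
C=cal("top");p,d=cams.capture("side");C=cal("side");X=cloud(d,C)
m=(abs(X[...,0]-.516)<.035)&(abs(X[...,1]+.428)<.035)&(X[...,2]>.012)&(X[...,2]<.04)&(d>0);Q=X[m];print(Q[:,:2].min(0),Q[:,:2].max(0))
E
python3 plan.py 516.5 -428.5 9 0 1
```

```text
[ 0.4938477  -0.43597055] [ 0.53975588 -0.40550304]
t 9.05 pos [ 520.9 -409.5  127.9] psi 0.01 tilt [ 0. -0. -1.] n 3
1 -1.5 6.3 39.6 0.000; 1 -1.5 6.3 39.6 0.000; 1 -1.5 6.3 39.6 0.000;
```

>>> jog_arm:
  series: "1 -4 19 15 0; 1 0 0 35 0; 1 0 0 35 0; 1 0 0 20 0; 1 0 0 0 0"

```text
clock: 9.68
ee_pos: [0.5154, -0.4283, 0.02]
eef_rot: [1.0, -0.0, -0.001, -0.001]
force: [-0.7, 0.8, 0.2]
finger_gap: 0.0852
finger_force: 0.0
```

>>> jog_arm:
  series: "1 0 0 10 0; 1 0 0 0 0; 1 0 0 0 0"

```text
clock: 10.05
ee_pos: [0.5167, -0.4298, 0.0132]
eef_rot: [1.0, -0.0, 0.0, 0.001]
force: [0.2, -0.3, 0.3]
finger_gap: 0.0854
finger_force: 0.0
```

>>> jog_arm:
  series: "1 0 -1 5 0; 1 0 0 0 0; 0 0 0 0 0; 0 0 0 0 0; 0 0 0 0 0"
  newtons: 30

```text
clock: 10.68
ee_pos: [0.5166, -0.4287, 0.0078]
eef_rot: [1.0, -0.0, 0.0, 0.0]
force: [0.4, 0.6, 3.7]
finger_gap: 0.0447
finger_force: 31.1
```

>>> jog_arm:
  series: "0 0 0 0 0; 0 0 0 0 0; 0 0 0 0 0"

```text
clock: 11.05
ee_pos: [0.5166, -0.4287, 0.0078]
eef_rot: [1.0, -0.0, 0.0, 0.0]
force: [-0.2, -0.8, 3.5]
finger_gap: 0.0448
finger_force: 31.0
```

>>> jog_arm:
  series: "0 0 0 -15 0; 0 0 0 -30 0; 0 7 -15 -30 0; 0 22 -45 0 0; 0 22 -45 0 0"

```text
clock: 11.68
ee_pos: [0.5678, -0.3225, 0.0833]
eef_rot: [1.0, -0.001, 0.0, 0.0]
force: [1.0, 0.3, -1.4]
finger_gap: 0.0446
finger_force: 30.8
```

>>> jog_arm:
  series: "0 22 -45 0 0; 0 14 -30 0 0; 0 0 -4 20 0; 0 0 0 0 0; 0 0 0 0 0"

```text
clock: 12.3
ee_pos: [0.6028, -0.2454, 0.062]
eef_rot: [1.0, -0.001, -0.0, -0.0]
force: [0.1, -0.1, -1.4]
finger_gap: 0.0451
finger_force: 30.9
```

```bash
python3 plan.py 605 -244 15 0 0
```

```text
t 12.3 pos [ 602.8 -245.4   62. ] psi -0.13 tilt [-0.001  0.    -1.   ] n 1
0 2.2 -1.4 47.0 -0.021;
```

>>> jog_arm:
  series: "0 1 -1 20 0; 0 0 0 15 0; 0 0 0 8 0; 0 0 0 0 0; 0 0 0 0 0"

```text
clock: 12.92
ee_pos: [0.6049, -0.2437, 0.0197]
eef_rot: [1.0, -0.0, 0.0, 0.0]
force: [-0.3, 0.1, -0.5]
finger_gap: 0.045
finger_force: 30.9
```

>>> jog_arm:
  series: "0 0 0 4 0; 0 0 0 2.5 0; 0 0 0 1 0; 0 0 0 0 0; 0 0 0 0 0"

```text
clock: 13.55
ee_pos: [0.6046, -0.2435, 0.0119]
eef_rot: [1.0, -0.0, 0.0, 0.0]
force: [-0.1, 0.5, -1.0]
finger_gap: 0.0453
finger_force: 30.9
```

>>> jog_arm:
  series: "0 0 0 0.5 0; 0 0 0 0.3 0; 0 0 0 0 0"

```text
clock: 13.92
ee_pos: [0.6045, -0.2434, 0.011]
eef_rot: [1.0, -0.0, -0.0, -0.0]
force: [-0.1, -0.7, -0.2]
finger_gap: 0.045
finger_force: 30.9
```

>>> jog_arm:
  series: "0 0 0 0.4 0; 0 0 0 0.3 0; 0 0 0 0 0"

```text
clock: 14.3
ee_pos: [0.6046, -0.2435, 0.0108]
eef_rot: [1.0, -0.0, -0.0, 0.0]
force: [-2.3, 1.1, 5.0]
finger_gap: 0.0446
finger_force: 31.3
```

>>> jog_arm:
  series: "0.7 0 0 0 0; 0.9 0 0 0 0; 0.9 0 0 0 0; 0.9 0 0 -20 0; 0.9 0 0 -50 0"

```text
clock: 14.92
ee_pos: [0.6028, -0.2425, 0.0793]
eef_rot: [1.0, -0.0, -0.002, -0.001]
force: [0.7, 0.3, 0.5]
finger_gap: 0.077
finger_force: 0.0
```

>>> jog_arm:
  series: "1 0 0 -55 0; 1 -5 -45 -20 0; 1 -10 -58 0 0; 1 -10 -58 0 0; 1 -10 -58 0 0"

```text
clock: 15.55
ee_pos: [0.5697, -0.0228, 0.1572]
eef_rot: [1.0, -0.001, 0.001, 0.0]
force: [0.5, -0.5, -0.7]
finger_gap: 0.0853
finger_force: 0.0
```

```bash
python3 - <<'E'
from h import *
s=robot.sense()
p,d=cams.capture("side");cv2.imwrite("pics/s2.png",cv2.resize(p[60:260,160:430,::-1],(783,580),interpolation=cv2.INTER_CUBIC))
C=cal("side");X=cloud(d,C)
m=(abs(X[...,0]-.605)<.04)&(abs(X[...,1]+.244)<.04)&(X[...,2]>.06)&(X[...,2]<.09)&(d>0);Q=X[m];print(len(Q),Q.min(0),Q.max(0))
E
python3 plan.py 499 451 140 35.2 1
```

```text
t 15.6 pos [567.8 -16.7 156.5] psi 0.21 tilt [ 0.     0.003 -1.   ] n 8
1 -8.4 -58.5 2.1 -0.729; 1 -3.9 -59.0 2.1 -0.729; 1 0.6 -59.1 2.1 -0.729; 1 5.1 -58.9 2.1 -0.729; 1 9.6 -58.3 2.1 -0.729; 1 14.0 -57.4 2.1 -0.729; 1 18.3 -56.2 2.1 -0.729; 1 22.6 -54.6 2.1 -0.729; Traceback (most recent call last):
  File "<stdin>", line 5, in <module>
    return umr_minimum(a, axis, None, out, keepdims, initial, where)
ValueError: zero-size array to reduction operation minimum which has no identity
```

View pics/s2.png

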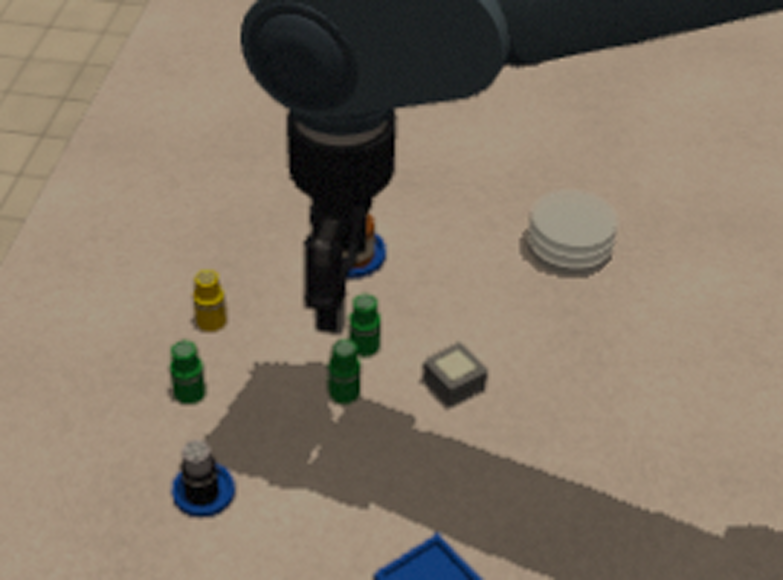

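The eyepiece stands in its holder (200,475). The dropper is half hidden at (365,245) but in the large holder, so I'll check it later. On to the slide box.

>>> jog_arm:
  series: "1 -8 -58 2 -0.73; 1 -4 -58 2 -0.73; 1 0 -59 2 -0.73; 1 5 -59 2 -0.73; 1 10 -58 2 -0.73"

```text
clock: 16.23
ee_pos: [0.5281, 0.2684, 0.1471]
eef_rot: [0.982, 0.191, 0.001, -0.0]
force: [1.2, -0.0, -0.3]
finger_gap: 0.0853
finger_force: 0.0
```

>>> jog_arm:
  series: "1 14 -57 2 -0.73; 1 18 -56 2 -0.73; 1 0 0 0 -0.73; 1 0 0 0 0; 1 0 0 0 0"

```text
clock: 16.85
ee_pos: [0.5117, 0.3822, 0.1421]
eef_rot: [0.954, 0.3, 0.0, -0.0]
force: [0.3, -0.9, -0.1]
finger_gap: 0.0854
finger_force: 0.0
```

```bash
python3 - <<'E'
from h import *
s=robot.sense();p,d=cams.capture("wrist");np.savez("w4.npz",p=p,d=d,pos=s["ee_pos"],rot=s["eef_rot"])
p,d=cams.capture("side");C=cal("side");X=cloud(d,C)
m=(abs(X[...,0]-.605)<.04)&(abs(X[...,1]+.244)<.04)&(X[...,2]>.06)&(X[...,2]<.09)&(d>0);Q=X[m];print(len(Q));print(Q.min(0),Q.max(0))
cv2.imwrite("pics/w4.png",np.load("w4.npz")["p"][:,:,::-1])
E
python3 meas.py w4.npz; python3 plan.py 499 451 7 35.2 1
```

```text
36
[ 0.59706609 -0.24555769  0.06057463] [ 0.61506902 -0.22963344  0.07699969]
blue [276. 344.] [368.9 294.2] [110.5  64.5] 3.4 floor,rim [0.0023 0.0101] 
hi [204. 171.] zt 0.0333 [498.6 452.9] [85.8 41. ] 35.0
hi [462. 217.] zt 0.0799 [592.2 272.9] [67.1 67.2] 16.0
t 16.95 pos [511.6 382.  141.8] psi 34.88 tilt [ 0.  0. -1.] n 3
1 9.7 -21.3 44.9 -0.018; 1 9.7 -21.3 44.9 -0.018; 1 9.8 -21.2 44.9 -0.018;
```

View pics/w4.png

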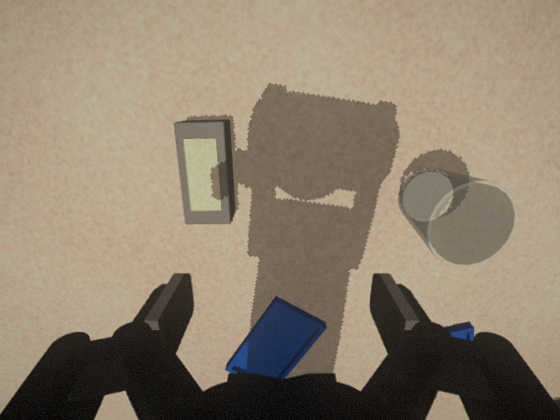

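The wrist view shows the slide box at (204,172), the beaker at (460,215) and the long holder at (276,340). The dropper top measured z≈75, so it's seated.

>>> jog_arm:
  series: "1 15 -32 10 0; 1 15 -33 30 0; 1 0 0 35 0; 1 0 0 30 0; 1 0 0 0 0"
  newtons: 50

```text
clock: 17.58
ee_pos: [0.4969, 0.4514, 0.0334]
eef_rot: [0.954, 0.3, -0.003, 0.001]
force: [0.2, 0.5, 0.1]
finger_gap: 0.0851
finger_force: 0.0
```

```bash
python3 plan.py 498.8 452.2 5.5 35 1
```

```text
t 17.575 pos [496.9 451.4  33.4] psi 34.92 tilt [-0.005 -0.003 -1.   ] n 1
1 2.1 0.4 27.9 -0.014;
```

>>> jog_arm:
  series: "1 0 0 15 0; 1 0 0 10 0; 1 0 0 0 0; 1 0 0 0 0"

```text
clock: 18.08
ee_pos: [0.4989, 0.4534, 0.0119]
eef_rot: [0.954, 0.301, 0.0, -0.0]
force: [0.8, 0.7, -0.0]
finger_gap: 0.0856
finger_force: 0.0
```

```bash
python3 plan.py 498.8 452.2 5.5 35 1
```

```text
t 18.075 pos [498.9 453.4  11.9] psi 34.99 tilt [ 0.001  0.001 -1.   ] n 1
1 -0.8 0.9 6.4 -0.001;
```

>>> jog_arm:
  series: "1 0 1 6 0; 1 0 0 0.5 0; 0 0 0 0 0; 0 0 0 0 0; 0 0 0 0 0"

```text
clock: 18.7
ee_pos: [0.4996, 0.4526, 0.0055]
eef_rot: [0.954, 0.301, 0.001, -0.0]
force: [-0.3, 0.3, -0.9]
finger_gap: 0.0391
finger_force: 52.5
```

>>> jog_arm:
  series: "0 0 0 0 0; 0 0 0 0 0; 0 0 0 0 0"

```text
clock: 19.08
ee_pos: [0.4994, 0.4525, 0.0052]
eef_rot: [0.954, 0.301, 0.0, -0.0]
force: [1.5, 0.3, 2.6]
finger_gap: 0.0396
finger_force: 53.0
```

>>> jog_arm:
  series: "0 0 0 -15 0; 0 0 0 -30 0; 0 0 0 -20 0; 0 0 0 0 0.9; 0 0 0 0 0.9"

```text
clock: 19.7
ee_pos: [0.4991, 0.4523, 0.0707]
eef_rot: [0.978, 0.208, 0.0, -0.0]
force: [0.2, -0.1, -1.1]
finger_gap: 0.0387
finger_force: 52.8
```

```bash
python3 plan.py 369 293.5 68 3.3 0 50
```

```text
t 19.7 pos [499.1 452.3  70.7] psi 24.01 tilt [ 0.  0. -1.] n 5
0 -36.7 18.4 0.5 0.690; 0 -35.3 21.0 0.5 0.690; 0 -33.7 23.5 0.5 0.690; 0 -31.9 25.9 0.5 0.690; 0 -29.9 28.1 0.5 0.690;
```

>>> jog_arm:
  series: "0 -36 18 0 0.69; 0 -35 21 0 0.69; 0 -34 23 0 0.69; 0 -32 26 0 0.69; 0 -26 24 0 0.69"

```text
clock: 20.32
ee_pos: [0.3718, 0.2977, 0.07]
eef_rot: [1.0, 0.029, -0.0, 0.0]
force: [0.1, 0.4, 0.1]
finger_gap: 0.0394
finger_force: 52.7
```

>>> jog_arm:
  series: "0 0 0 15 0; 0 0 0 0 0; 0 0 0 0 0"

```text
clock: 20.7
ee_pos: [0.3738, 0.2994, 0.0551]
eef_rot: [1.0, 0.031, 0.0, -0.0]
force: [0.0, -0.9, -1.6]
finger_gap: 0.0388
finger_force: 52.6
```

```bash
python3 - <<'E'
from h import *
s=robot.sense();p,d=cams.capture("wrist");np.savez("w5.npz",p=p,d=d,pos=s["ee_pos"],rot=s["eef_rot"])
cv2.imwrite("pics/w5.png",p[:,:,::-1])
E
python3 meas.py w5.npz; python3 plan.py 369 293.5 15 3.3 0
```

```text
blue [542. 119.] [452.8 151.3] [74.7 32.9] 18.0 floor,rim [0.0025 0.0106] edge
blue [303. 190.] [388.5 293.9] [68.9 63. ] 2.6 floor,rim [0.0026 0.0106] 
hi [281. 276.] zt 0.0833 [379.6 303.8] [72.7 61.2] 4.4
t 20.75 pos [373.9 299.5  55.2] psi 3.52 tilt [ 0.001  0.    -1.   ] n 1
0 -5.3 5.7 40.2 0.037;
```

View pics/w5.png

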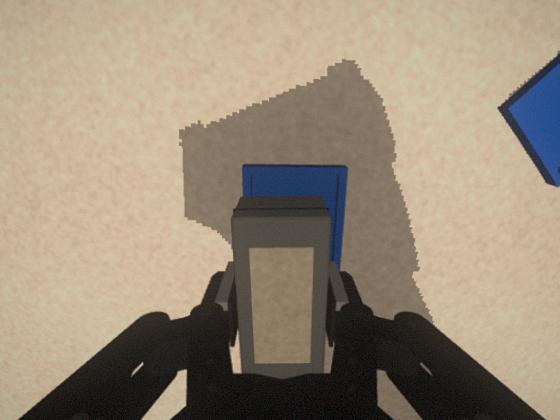

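The slide box is held level (281,290), aligned with the long holder (295,215). About 5 mm of correction in x and y, then lower.

>>> jog_arm:
  series: "0 -5 5.5 15 0; 0 0 0 15 0; 0 0 0 8 0; 0 0 0 0 0; 0 0 0 0 0"

```text
clock: 21.38
ee_pos: [0.3686, 0.2932, 0.017]
eef_rot: [1.0, 0.031, 0.0, -0.0]
force: [-0.0, 0.1, -1.2]
finger_gap: 0.0392
finger_force: 52.6
```

Contact expected at 8.2 mm.

>>> jog_arm:
  series: "0 0 0 4 0; 0 0 0 2.5 0; 0 0 0 1 0; 0 0 0 0 0; 0 0 0 0 0"

```text
clock: 22.0
ee_pos: [0.3684, 0.293, 0.0094]
eef_rot: [1.0, 0.03, 0.0, -0.0]
force: [0.0, -0.5, -1.4]
finger_gap: 0.0392
finger_force: 52.6
```

>>> jog_arm:
  series: "0 0 0 0.5 0; 0 0 0 0.3 0; 0 0 0 0 0"

```text
clock: 22.38
ee_pos: [0.3684, 0.293, 0.0087]
eef_rot: [1.0, 0.03, 0.0, -0.0]
force: [-1.1, -0.5, 0.6]
finger_gap: 0.0392
finger_force: 53.8
```

>>> jog_arm:
  series: "0 0 0 0.4 0; 0 0 0 0.2 0; 0 0 0 0 0"

```text
clock: 22.75
ee_pos: [0.3685, 0.2931, 0.0084]
eef_rot: [1.0, 0.031, -0.0, 0.0]
force: [-2.0, -1.4, 6.4]
finger_gap: 0.0391
finger_force: 57.7
```

>>> jog_arm:
  series: "0.7 0 0 0 0; 0.9 0 0 0 0; 0.9 0 0 0 0; 0.9 0 0 -20 0; 0.9 0 0 -50 0"

```text
clock: 23.38
ee_pos: [0.3663, 0.2919, 0.0765]
eef_rot: [1.0, 0.03, -0.003, 0.001]
force: [1.6, 0.3, 0.3]
finger_gap: 0.0766
finger_force: 0.0
```

```bash
python3 plan.py 480.3 -91.3 120 44.6 1
```

```text
t 23.375 pos [366.3 291.9  76.5] psi 3.48 tilt [-0.006 -0.003 -1.   ] n 7
1 12.9 55.6 -6.2 -0.979; 1 7.2 56.7 -6.2 -0.979; 1 1.3 57.1 -6.2 -0.979; 1 -4.5 56.9 -6.2 -0.979; 1 -10.3 56.2 -6.2 -0.979; 1 -16.0 54.8 -6.2 -0.979; 1 -21.5 52.9 -6.2 -0.979;
```

>>> jog_arm:
  series: "1 0 0 -35 -0.5; 1 13 54 -6 -0.98; 1 7 56 -3 -0.98; 1 1 56 0 -0.98; 1 -5 56 0 -0.98"

```text
clock: 24.0
ee_pos: [0.4434, 0.0799, 0.1221]
eef_rot: [0.965, 0.261, 0.0, 0.0]
force: [1.1, -0.2, 0.8]
finger_gap: 0.0853
finger_force: 0.0
```

```bash
python3 plan.py 480.3 -91.3 120 44.6 1
```

```text
t 24.0 pos [443.4  79.9 122.1] psi 30.21 tilt [ 0.001  0.    -1.   ] n 3
1 -18.1 55.5 0.7 -0.799; 1 -22.7 53.8 0.7 -0.799; 1 -27.1 51.7 0.7 -0.799;
```

>>> jog_arm:
  series: "1 -18 55 0 -0.8; 1 -22 53 0 -0.8; 1 -22 40 0 -0.6; 1 0 0 0 0; 1 0 0 0 0"

```text
clock: 24.62
ee_pos: [0.4753, -0.0756, 0.1216]
eef_rot: [0.93, 0.368, -0.0, -0.0]
force: [0.3, 0.3, -0.3]
finger_gap: 0.0854
finger_force: 0.0
```

```bash
python3 - <<'E'
from h import *
s=robot.sense();p,d=cams.capture("wrist");np.savez("w6.npz",p=p,d=d,pos=s["ee_pos"],rot=s["eef_rot"])
cv2.imwrite("pics/w6.png",p[:,:,::-1])
E
python3 meas.py w6.npz; python3 plan.py 480.3 -91.3 5 44.6 1
```

```text
blue [82. 43.] [467.9 125.5] [65.5 67. ] 46.7 floor,rim [0.0025 0.0106] edge
blue [503. 228.] [ 602.2 -237.5] [67.  54.1] 16.6 floor,rim [0.004  0.0106] 
hi [551.  33.] zt 0.0342 [ 706.9 -120.9] [24.2  7.8] 55.5
hi [370. 109.] zt 0.0592 [576.  -64.1] [22.2 22.1] 38.9
hi [417. 176.] zt 0.059 [ 568.3 -124.1] [22.4 22.9] 72.9
hi [301. 222.] zt 0.0291 [480.1 -91.2] [42.3 42. ] 44.2
hi [530. 240.] zt 0.0635 [ 600.2 -237.5] [18.6  9.6] 40.5
t 24.675 pos [475.2 -75.2 121.5] psi 43.24 tilt [-0.001  0.001 -1.   ] n 2
1 -3.7 7.6 58.3 -0.113; 1 -3.8 7.6 58.3 -0.113;
```

>>> jog_arm:
  series: "1 -4 8 10 -0.2; 1 -3 7 25 0; 1 0 0 35 0; 1 0 0 15 0; 1 0 0 0 0"

```text
clock: 25.3
ee_pos: [0.4801, -0.091, 0.0358]
eef_rot: [0.926, 0.378, -0.001, -0.001]
force: [0.5, 0.0, 1.2]
finger_gap: 0.0853
finger_force: 0.0
```

>>> jog_arm:
  series: "1 0 0 15 0; 1 0 0 0 0; 1 0 0 0 0"

```text
clock: 25.68
ee_pos: [0.4813, -0.0918, 0.0223]
eef_rot: [0.926, 0.378, 0.0, 0.0]
force: [0.6, 0.2, 0.3]
finger_gap: 0.0851
finger_force: 0.0
```

```bash
python3 plan.py 480.2 -91.2 5 44.6 1
```

```text
t 25.675 pos [481.3 -91.8  22.3] psi 44.42 tilt [ 0.001 -0.    -1.   ] n 1
1 -0.4 -1.2 17.3 -0.030;
```

>>> jog_arm:
  series: "1 0 -1 10 0; 1 0 0 7 0; 1 0 0 0 0; 1 0 0 0 0"

```text
clock: 26.18
ee_pos: [0.4803, -0.091, 0.0048]
eef_rot: [0.926, 0.378, -0.0, -0.0]
force: [-0.3, -0.6, -0.0]
finger_gap: 0.0853
finger_force: 0.0
```

>>> jog_arm:
  series: "0 0 0 0 0; 0 0 0 0 0; 0 0 0 0 0; 0 0 0 0 0; 0 0 0 0 0"

```text
clock: 26.8
ee_pos: [0.4808, -0.0912, 0.0054]
eef_rot: [0.926, 0.378, 0.0, 0.0]
force: [0.5, 0.0, 3.9]
finger_gap: 0.0409
finger_force: 52.0
```

>>> jog_arm:
  series: "0 0 0 -15 0; 0 0 0 -30 0; 0 0 0 -20 0; 0 0 0 0 -0.35; 0 0 0 0 0"

```text
clock: 27.42
ee_pos: [0.4796, -0.0906, 0.0692]
eef_rot: [0.919, 0.395, -0.0, -0.0]
force: [-0.3, 0.9, -1.1]
finger_gap: 0.0408
finger_force: 51.5
```

```bash
python3 plan.py 468.6 125.6 65 46.7 0 50
```

```text
t 27.425 pos [479.6 -90.6  69.2] psi 46.54 tilt [-0.001  0.001 -1.   ] n 5
0 29.9 -31.3 0.8 -0.005; 0 29.9 -31.3 0.8 -0.005; 0 29.9 -31.3 0.8 -0.005; 0 29.9 -31.3 0.8 -0.005; 0 29.9 -31.3 0.8 -0.005;
```

>>> jog_arm:
  series: "0 30 -31 0 0; 0 30 -31 0 0; 0 30 -31 0 0; 0 30 -31 0 0; 0 27 -28 0 0"

```text
clock: 28.05
ee_pos: [0.4698, 0.1217, 0.0685]
eef_rot: [0.919, 0.395, -0.001, -0.0]
force: [0.7, -0.0, -1.1]
finger_gap: 0.0413
finger_force: 51.5
```

>>> jog_arm:
  series: "0 0 0 10 0; 0 0 0 0 0; 0 0 0 0 0"

```text
clock: 28.42
ee_pos: [0.4709, 0.1195, 0.0594]
eef_rot: [0.919, 0.394, -0.001, -0.0]
force: [-0.4, -0.5, -0.5]
finger_gap: 0.0408
finger_force: 51.5
```

```bash
python3 - <<'E'
from h import *
s=robot.sense();p,d=cams.capture("wrist");np.savez("w7.npz",p=p,d=d,pos=s["ee_pos"],rot=s["eef_rot"])
cv2.imwrite("pics/w7.png",p[:,:,::-1])
E
python3 meas.py w7.npz; python3 plan.py 468.6 125.6 16 46.8 0
```

```text
blue [549.  87.] [653.7  80.4] [46.4 14. ] 59.7 floor,rim [0.0032 0.0108] edge
blue [ 28. 149.] [387.3 267.2] [105.1  42.9] 30.8 floor,rim [0.0029 0.0107] edge
blue [272. 214.] [473.1 132.4] [51.8 65.7] 48.7 floor,rim [0.0024 0.0103] 
hi [  9. 137.] zt 0.0336 [404.5 277.8] [21.6  8.9] 31.0
hi [281. 288.] zt 0.0868 [470.4 119.2] [42.5 55.8] 46.3
hi [549. 326.] zt 0.0378 [565.5 -56.4] [21.9  6.1] 55.0
t 28.475 pos [471.2 119.5  59.7] psi 46.42 tilt [-0. -0. -1.] n 1
0 2.7 -6.1 43.7 -0.063;
```

View pics/w7.png

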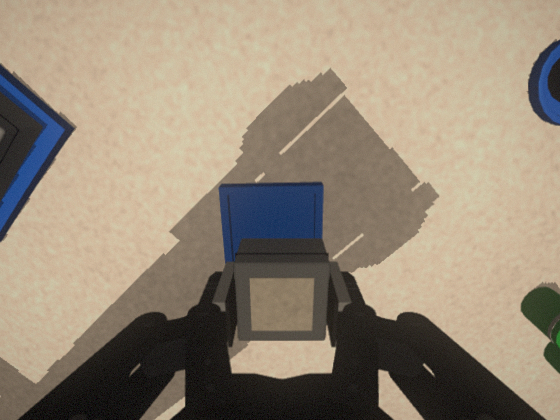

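The cover box (281,295) is held squarely behind the square holder (272,215). The slide box lies in its tray at left. Lower.

>>> jog_arm:
  series: "0 2.5 -6 15 0; 0 0 0 15 0; 0 0 0 10 0; 0 0 0 0 0; 0 0 0 0 0"

```text
clock: 29.1
ee_pos: [0.4688, 0.1263, 0.02]
eef_rot: [0.919, 0.395, 0.0, 0.0]
force: [0.2, -0.5, -0.7]
finger_gap: 0.0409
finger_force: 51.5
```

>>> jog_arm:
  series: "0 0 0 5 0; 0 0 0 4 0; 0 0 0 1.2 0; 0 0 0 0 0; 0 0 0 0 0"

```text
clock: 29.72
ee_pos: [0.4687, 0.1263, 0.0098]
eef_rot: [0.919, 0.395, 0.0, 0.0]
force: [-0.2, -0.4, 0.1]
finger_gap: 0.0411
finger_force: 51.5
```

>>> jog_arm:
  series: "0 0 0 0.5 0; 0 0 0 0.3 0; 0 0 0 0 0"

```text
clock: 30.1
ee_pos: [0.4685, 0.1263, 0.0089]
eef_rot: [0.919, 0.395, -0.0, -0.0]
force: [-0.1, -0.8, -1.2]
finger_gap: 0.0413
finger_force: 51.5
```

>>> jog_arm:
  series: "0 0 0 0.4 0; 0 0 0 0.3 0; 0 0 0 0 0"

```text
clock: 30.48
ee_pos: [0.4686, 0.1263, 0.0083]
eef_rot: [0.919, 0.395, -0.0, -0.0]
force: [-1.2, -0.3, 2.2]
finger_gap: 0.041
finger_force: 51.9
```

Contact; release, rise and back off to clear the views.

>>> jog_arm:
  series: "0.7 0 0 0 0; 0.9 0 0 0 0; 0.9 0 0 0 0; 0.9 0 0 -20 0; 0.9 0 0 -50 0"

```text
clock: 31.1
ee_pos: [0.4663, 0.1261, 0.0768]
eef_rot: [0.919, 0.395, -0.003, -0.001]
force: [1.1, -0.7, 1.1]
finger_gap: 0.0766
finger_force: 0.0
```

>>> jog_arm:
  series: "0.9 0 0 -60 0; 0.9 0 0 -60 0; 0.9 0 0 -50 0; 0.9 0 0 0 0; 0.9 0 0 0 0"

```text
clock: 31.72
ee_pos: [0.4681, 0.1263, 0.2474]
eef_rot: [0.919, 0.395, -0.0, -0.0]
force: [-0.1, -0.2, -0.6]
finger_gap: 0.0767
finger_force: 0.0
```

```bash
python3 - <<'E'
from h import *
s=robot.sense();p,d=cams.capture("wrist");np.savez("w8.npz",p=p,d=d,pos=s["ee_pos"],rot=s["eef_rot"]);print(s["ee_pos"],s["finger_force"])
p,d=cams.capture("side");cv2.imwrite("pics/s3.png",cv2.resize(p[50:420,80:500,::-1],(680,600),interpolation=cv2.INTER_CUBIC))
E
python3 meas.py w8.npz
```

```text
[0.46808631 0.12625931 0.24744714] 0.0
blue [435.  95.] [667.5  72.7] [50.9 44.7] 59.4 floor,rim [0.0029 0.011 ] 
blue [145. 135.] [368.2 292.6] [108.9  63.3] 2.7 floor,rim [0.0029 0.0109] 
blue [299. 165.] [482.6 122.6] [50.8 36.5] 50.4 floor,rim [0.0024 0.0106] 
hi [272.  16.] zt 0.0807 [574.3 254.2] [15.6 56.4] 46.2
hi [454.  91.] zt 0.0622 [671.1  72.6] [22.3 22.9] 82.1
hi [118. 134.] zt 0.0364 [367.8 294.1] [86.9 41.1] 4.5
hi [534. 140.] zt 0.0589 [712.  -35.7] [22.4 22.4] 63.6
hi [282. 179.] zt 0.0321 [468.1 126.8] [42. 42.] 46.4
hi [451. 232.] zt 0.0588 [575.9 -63.8] [22.4 21.9] 44.9
hi [471. 267.] zt 0.0587 [ 568.7 -123.4] [21.3 22. ] 32.0
hi [534. 304.] zt 0.0696 [ 602.9 -239. ] [18.5 14.8] 19.0
```

View pics/s3.png

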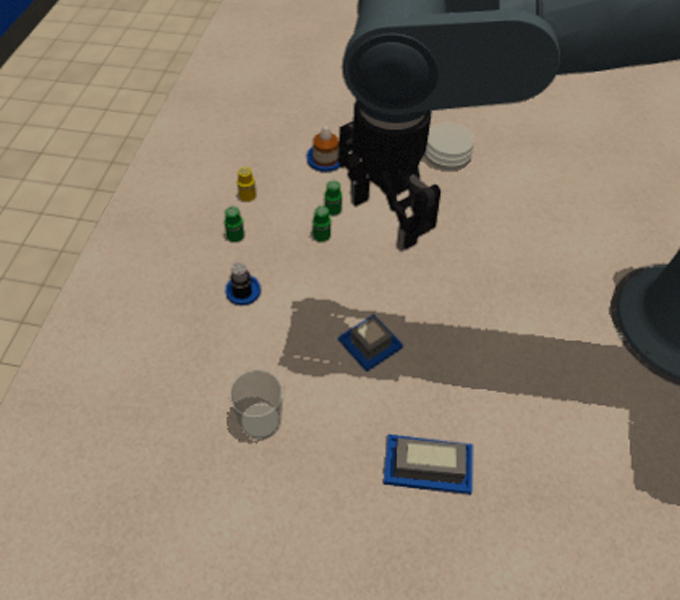

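All four are seated: eyepiece (240,282), dropper (325,150), slide box (430,462), cover box (372,338). Their tops sit 3 mm above their bench heights. The beaker, petri dishes and look-alikes are unmoved.

```bash
python3 -c "
from workcell import workorder
print(workorder.job_done())"
```

```text
the job is handed in; nothing more can be done
None
```

The eyepiece, dropper bottle, slide box and cover slip box each stand upright and flat in their matching blue holder; the beaker, dishes and look-alikes were not touched, and the job was handed in at about 32 s (no verdict shown).

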